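# Show a pressed sweet's moulded underside to the inspection camera

### The arm

A 7-joint arm with a two-finger parallel gripper is mounted at the origin on the work surface. World frame = base frame: x ahead of the robot, y to its left, z up, the work surface at z = 0. Lengths are in m, angles in rad, forces in N, time in s.
With the tool pointing down it reaches from about 0.425 to 0.925 m from the base axis. Payload 6.8 kg.
Tool frame: the origin (TCP) lies between the finger pads; the fingertips stand finger_overhang ahead of it and the grasp point (between the pads) lies 6 mm ahead of it (finger_overhang is the distance from the TCP to the fingertips, in m); z points along the fingers, y is the line along which they close (so a half turn about z gives the same grasp; the last joint's range is limited). The gripper opens to 85 mm and grips with 20 to 120 N. Pads are 22 mm wide; open, the fingers measure 114 mm over their backs; the gripper's body (76 mm by 85 mm) begins 54 mm behind the grasp point. The pads swing forward as they close: fully open they stand 13 mm farther back than shut.
Start: joints at [-1.392, 0.477, 0.022, 1.555, -0.011, 1.109, -0.083], TCP at [0.191, 0.647, 0.218] pointing down, gripper open.
Joint ranges: [-2.96, 2.96], [-0.34, 2.1], [-1.41, 1.46], [0.24, 2.44], [-1.37, 4.51], [0.17, 1.92], [-2.96, 2.96]. Speed limits (rad/s): [2.39, 2.39, 3.14, 3.14, 3.14, 3.14, 3.14].

### API

Orientations are given as a unit quaternion [w, x, y, z].
In Python, from station import * gives the robot as it stands.
- The arm moves only by the tool drive_tool, never from a script. Its argument "increments" is a list of rows, each an object of numbers: "claw": the finger opening in m, from 0 to 0.0854; "dx", "dy", "dz": the shift along the tool's x, y, z in m; "wx", "wy", "wz": the turn, a rotation vector about the tool's x, y, z in degrees. A call has 1 to 20 rows; each row shifts and turns the commanded pose from where the row before left it, along the tool's axes as they then stand; what a row does not reach is not made up. A row lasts 1/8 s, in which the tool goes at most 62.5 mm and 10.7 degrees, less where a joint would pass 70% of its speed; a pose out of reach is approached as far as the arm can. A call with a gripper value outside its range is refused whole. The fingers move at their own pace and stop on an object; "newtons" is the grip in N (left out, the last holds). Time passes only in rows, so rows that do not move let the fingers close. It gives the time, the measured TCP pose, the force, the opening and the grip force at its end, in the units of the state.
- get_obs(): the state, without advancing time (a new reading comes with each control period).
- read_camera(name): name is "scene" or "top" or "wrist"; returns (picture, depth): 384x512x3 uint8, red, green, blue; 384x512 float32, m along the optical axis (not along the pixel's ray), 0 where there is no reading.
- calibration(name): a dict with "intrinsics" (3x3 intrinsics, pixels), "R" (3x3) and "t" (3): a world point X has camera coordinates R X + t; the wrist camera has in their place "mount" (4x4, takes a point from camera to tool coordinates, whose origin is the TCP and whose axes are the flange's). Camera axes: x right, y down, z forward; pixel columns grow to the right and rows downward; lengths in m; the calibration is good to about 2 mm. A picture is of the moment at which its call begins: read the wrist's pose just before it. calibration takes no time and is no camera call.
- hand_in(): hands the job in; it is judged then, once.
The state is a dict: "t": time; "q": joint angles; "joint_vel": joint speeds; "joint_torque": joint torques, N m; "eef_pos": TCP position; "tool_rot": TCP orientation; "contact_force": force on the tool from outside, world axes, zero at the start; "torque": the same for the moment, N m; "gripper_width": opening from 0.0 (shut) to 1.0 (fully open); "grasp_force": force on a finger pad.
Only numpy, scipy, OpenCV 4.12 (cv2) and the standard library are available. Lean on these libraries where they do the work, as an engineer would, in place of code of your own. Each camera call takes 0.05 s, during which the arm holds its last target. There are 200 camera calls.

### The job

Open the sweet press: lift its sprung index plunger, swing the press head aside and let the plunger drop fully home in the parking hole. Then take the pressed sweet off the lower die and hold it up to the inspection camera, its moulded underside squarely facing the lens about 12 cm away, centred in the picture with its long side running up and down the picture. Finish while still holding it there in the air, the head left parked; keep off the camera and leave the other things on the bench where they are.

Things in the scene. Friction and masses are not known exactly. Their poses are not given: they have to be found in the camera images.
- sweet_mid (a point): centre of the pressed sweet: ivory hard-sugar block, 60 mm long (x), 36 wide (y), 16 thick (z, up), 30-65 g, ends alike, flower in 1.4 mm relief under it (-z face). Lies on the lower die under the head, centre 68 mm above the table; the die is 30 mm wide, so fingers can reach down beside it to 35 mm above the table. Stops at its short ends rise 3 mm above the die top; friction alone holds it.
- knob_mid (a point): centre of the round black plunger knob (26 mm diameter, 28 high) on the swing arm, 65 mm from the column axis, 179 mm above the table when home; moves with head and plunger. x: along the arm towards the column; z up. Its underside is 15 mm above the flat arm (44 mm wide). The handwheel rim (top 189 mm above the table) begins 58 mm from it, away from the column; hub cap top at 166 mm.
- column (a point): point on the axis about which the press head swings, 179 mm above the table (knob height). Fixed to the press: its x axis points from the lower die to the column (170 mm apart), z up.
- swing_head (a joint): swing of the press head about the column, rad: 0 = over the die (start, locked by the plunger), growing counter-clockwise seen from above. Parking hole at 1.047 rad (60 degrees); a stop ends the swing 0.03 rad beyond it. Hinge friction about 0.15 N m: it stays where it is left.
- plunger (a joint): lift of the index plunger, m: 0 = fully home in a hole, 0.014 = top of its stroke. It must be lifted over 0.009 before the head can swing; released between the holes it rides on the index plate at about 0.009. Its spring pushes down with 6 N at 0, 10 N at the top. The 8 mm round-ended pin has 1.5 mm of play each way in its hole.
- lens (a point): centre of the camera's front glass, 150 mm above the table, in a white ring light 72 mm across. z: optical axis, out of the lens, 35 degrees from vertical, leaning to the camera's front. x: up in the camera's picture; y: level. Wanted: sweet's centre on this z axis 120 mm out, its z along this z (underside to the lens), its long side along this x.
- press: the press, fixed: base 130 mm wide, 22 high, from 60 mm before to 230 mm behind its origin, which lies on the table under the middle of the lower die; x towards the column, z up. Lower die, column, round index plate on the column (162 mm across, top 126 mm above the table) and swing head belong to it.
- camera: the camera's stand, fixed: base plate 90 x 90 x 10 mm with a 16 mm post behind the lens. Origin on the table straight below the lens glass; its front (-x) is the side to which the lens leans.
- squeeze_bottle: bystander: squeeze bottle with orange colouring, 60 mm diameter, 165 mm high, origin at the centre of its foot
- steel_cup: bystander: steel cup, 68 mm diameter, 85 mm high, origin at the centre of its foot
- wood_mould: bystander: wooden hand mould lying flat, 170 x 60 x 26 mm, origin at the centre of its underside
There are look-alikes about, which are no part of the job. What is shaped like the camera but blue is not meant.

How it is judged:
On the way, in this order (a step that is already met when the one before it is completed fails the run):
1. the press head is swung to its parking hole and the plunger has dropped home, the sweet still on the die (value of joint swing_head above 0.99 rad and value of joint plunger below 0.002 m and distance between sweet_mid and press below 0.075 m), for 0.2 s.
2. the sweet is lifted clear of the press in the fingers (height (world z) of sweet_mid above 0.1 m and contact force between sweet and the fingers above 1 N and contact force between sweet and press below 0.2 N), for 0.2 s.
At the end, for the whole second after the job is handed in: Head at its parking hole (over 0.99 rad), plunger home (within 2 mm); sweet held still in the fingers touching nothing else, over 200 mm up, 100-140 mm before the lens, within 18 mm of its axis, underside to the lens within 0.2 rad, long side within 0.2 rad of the picture's up-down (value of joint swing_head above 0.99 rad and value of joint plunger below 0.002 m and contact force between sweet and the fingers above 1 N and contact force between sweet and press below 0.2 N and contact force between sweet and camera below 0.2 N and height (world z) of sweet_mid above 0.2 m and z of sweet_mid in the frame of lens between 0.1 and 0.14 m and x of sweet_mid in the frame of lens between -0.018 and 0.018 m and y of sweet_mid in the frame of lens between -0.018 and 0.018 m and angle between the z axis of sweet_mid and the z axis of lens, either way round below 0.2 rad and angle between sweet_mid's own z axis and vertical below 1.2 rad and angle between the x axis of sweet_mid and the x axis of lens, either way round below 0.2 rad and linear speed of sweet below 0.02 m/s); the arm keeps its last pose, push and grip.
It fails at once if the camera or its stand is touched with more than 3 N (contact force between anything else and camera above 3 N).
It fails at once if the squeeze bottle, cup or wooden mould is moved more than 20 mm (distance of any of squeeze_bottle, steel_cup, wood_mould from where it was at the start of the episode above 0.02 m).
It also fails if it takes over 51 s, if anything falls off the work surface, if the arm or the gripper's body presses on something with over 40 N, if the wrist force passes 120 N, or if a joint passes its speed limit or range.

## Working session

There is one attempt and no reset: what is moved stays moved. The work goes in short steps, Python scripts to look and compute and a tool call to move; the robot and the scene stay as the last step left them, time stands still between calls to the robot, and variables do not carry over. Pictures are saved under pics/ and viewed, at most 12 in all, crops included, and the job is handed in when it is done.

Besides the shell and the picture viewer there is one more tool, called by a JSON object that holds its "method" and its "body". drive_tool: Moves the arm, as the interface text tells. Its arguments: {"type":"object","properties":{"increments":{"type":"array","items":{"type":"object","properties":{"claw":{"type":"number"},"dx":{"type":"number"},"dy":{"type":"number"},"dz":{"type":"number"},"wx":{"type":"number"},"wy":{"type":"number"},"wz":{"type":"number"}}}},"newtons":{"type":"number"}},"required":["increments"]}

```bash
mkdir -p pics; ls; python3 - <<'E'
from station import *
import cv2,numpy as np
o=get_obs();print({k:np.round(v,3).tolist() for k,v in o.items()})
for n in("scene","top"):
    p,d=read_camera(n);cv2.imwrite(f"pics/{n}.png",p[:,:,::-1]);np.save(f"pics/{n}.npy",d)
    c=calibration(n);print(n,{k:np.round(v,4).tolist() for k,v in c.items()})
print(calibration("wrist"))
import cv2
E
```

```text
pics
{'t': 0.0, 'q': [-1.392, 0.478, 0.022, 1.556, -0.011, 1.109, -0.083], 'joint_vel': [0.002, -0.001, 0.001, -0.001, -0.001, 0.001, 0.001], 'joint_torque': [0.0, -59.646, 1.608, -28.119, 0.012, 0.01, 0.0], 'eef_pos': [0.191, 0.647, 0.217], 'tool_rot': [-0.0, 0.143, 0.99, -0.001], 'contact_force': [-0.367, 0.32, 0.649], 'torque': [-0.067, 0.001, 0.005], 'grasp_force': 0.0, 'gripper_width': 1.001}
scene {'intrinsics': [[405.7911, 0.0, 253.7238], [0.0, 405.7911, 189.5497], [0.0, 0.0, 1.0]], 'R': [[0.818, 0.5751, -0.008], [0.3715, -0.5389, -0.756], [-0.4391, 0.6155, -0.6545]], 't': [-0.4215, -0.0553, 1.4498]}
top {'intrinsics': [[454.117, 0.0, 256.7413], [0.0, 454.117, 189.1162], [0.0, 0.0, 1.0]], 'R': [[0.0187, -0.9997, -0.0133], [-0.9987, -0.0181, -0.0466], [0.0464, 0.0141, -0.9988]], 't': [0.0536, 0.4855, 1.3048]}
{'intrinsics': array([[343.67111903,   0.        , 257.03347402],
       [  0.        , 343.67111903, 193.44354621],
       [  0.        ,   0.        ,   1.        ]]), 'mount': array([[-7.81743558e-05, -9.59208409e-01, -2.82699879e-01,
         7.27780144e-02],
       [ 9.99999858e-01, -2.24062420e-04,  4.83722217e-04,
        -5.49078650e-04],
       [-5.27332837e-04, -2.82699801e-01,  9.59208290e-01,
        -1.55156849e-01],
       [ 0.00000000e+00,  0.00000000e+00,  0.00000000e+00,
         1.00000000e+00]])}
```

View pics/scene.png

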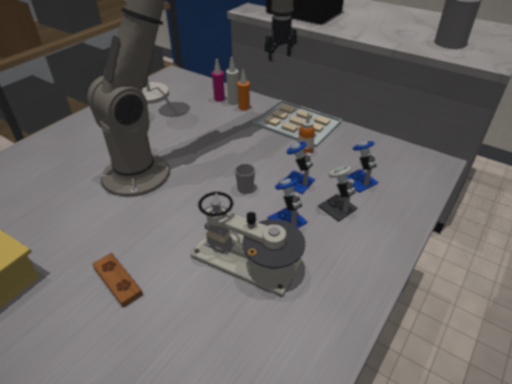

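View pics/top.png

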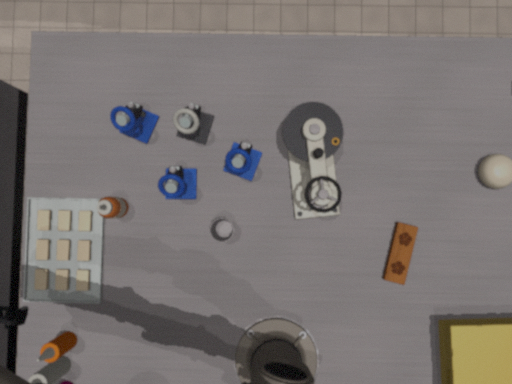

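Candidates: the camera with the white ring on a dark base at top (187,121) is the target. The blue-ringed ones at (125,120), (238,160) and (172,186) are look-alikes. The press is at (314,129)–(322,195), its knob at (318,154) and parking mark at (335,141). The tray sweets at (64,250) are look-alikes too, since the real sweet is under the head. Next, one close crop to check.

```bash
python3 - <<'E'
import cv2,numpy as np
a=cv2.imread("pics/top.png");s=cv2.imread("pics/scene.png")
f=lambda im,x,y,w,h,k:cv2.resize(im[y:y+h,x:x+w],None,fx=k,fy=k,interpolation=cv2.INTER_CUBIC)
A=f(a,270,95,100,130,4);B=f(a,150,90,75,65,4);C=f(s,310,155,75,65,4)
o=np.zeros((520,700,3),np.uint8);o[:520,:400]=A;o[:260,400:]=B;o[260:,400:]=C
cv2.imwrite("pics/crop1.png",o)
E
cat > h.py <<'E'
from station import *
import cv2,numpy as np
from scipy.spatial.transform import Rotation as Ro
def rot(q): return Ro.from_quat(np.roll(q,-1)).as_matrix()
def pz(n,u,v,z):
    c=calibration(n);r=np.linalg.inv(c["intrinsics"])@[u,v,1];R=c["R"];C=-R.T@c["t"];d=R.T@r
    return C+d*(z-C[2])/d[2]
def pd(n,u,v,d):
    c=calibration(n);r=np.linalg.inv(c["intrinsics"])@[u,v,1]*d;return c["R"].T@(r-c["t"])
E
```

```text
(no output)
```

View pics/crop1.png

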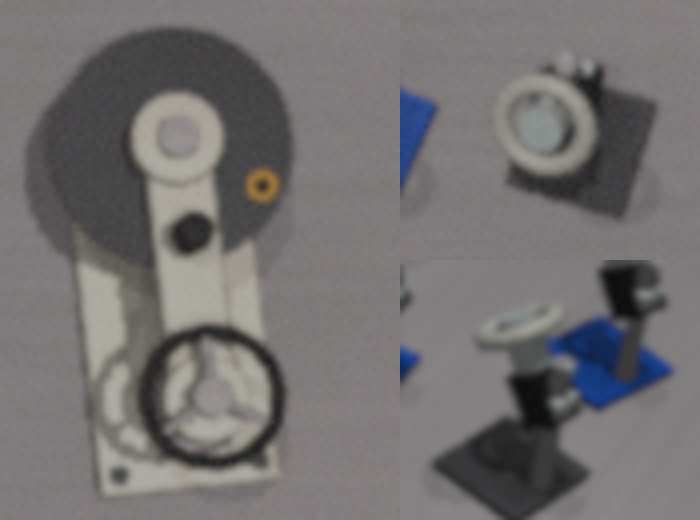

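The crop confirms the press: plate centre (312.5,132), knob (317.2,153.2), parking ring (335.7,141.2), handwheel (323,194). It also confirms the white-ringed camera: ring (186,121), base corners (214,115), (205,144), (177,136).

```bash
python3 - <<'E'
from h import *
np.set_printoptions(precision=4,suppress=True)
for n,u,v,z in[("plate",312.5,132,.126),("knob",317.2,153.2,.193),("park",335.7,141.2,.126),("hub",323.2,193.7,.166),("ring",186.2,121,.15),("b1",214,115,.01),("b2",205,144.2,.01),("b3",176.8,136.2,.01),("basefoot1",299.5,218,.022),("basefoot2",339.5,214,.022)]:
    print(n,pz("top",u,v,z))
im=cv2.imread("pics/top.png");d=np.load("pics/top.npy")
P=[];g=im[105:140,170:204].mean(2)
for v in range(105,140):
    for u in range(170,204):
        if im[v,u].mean()>130 and np.hypot(u-186.2,v-121)<14:
            P.append(pd("top",u,v,d[v,u]))
P=np.array(P);P=P[(P[:,2]>.12)&(P[:,2]<.2)];c=P.mean(0);
for _ in range(4):
    c=P.mean(0);n=np.linalg.svd(P-c)[2][2];P=P[abs((P-c)@n)<.006]
print(len(P),c,n*np.sign(n[2]),P.min(0),P.max(0))
# scene ring
ims=cv2.imread("pics/scene.png");ds=np.load("pics/scene.npy")
Q=[]
for v in range(160,185):
    for u in range(325,356):
        if ims[v,u].mean()>120: Q.append(pd("scene",u,v,ds[v,u]))
Q=np.array(Q);Q=Q[(np.linalg.norm(Q-c,axis=1)<.06)]
for _ in range(4):
    c=Q.mean(0);n=np.linalg.svd(Q-c)[2][2];Q=Q[abs((Q-c)@n)<.006]
print(len(Q),c,n*np.sign(n[2]),Q.min(0),Q.max(0))
E
```

```text
plate [ 0.6338 -0.0845  0.126 ]
knob [ 0.5688 -0.0897  0.193 ]
park [ 0.6102 -0.1463  0.126 ]
hub [ 0.4687 -0.1095  0.166 ]
ring [0.6532 0.2485 0.15  ]
b1 [0.6995 0.1918 0.01  ]
b2 [0.6131 0.2161 0.01  ]
b3 [0.6353 0.2993 0.01  ]
basefoot1 [ 0.4034 -0.0616  0.022 ]
basefoot2 [ 0.417  -0.1758  0.022 ]
278 [0.6544 0.252  0.1505] [-0.5419  0.1534  0.8264] [0.6266 0.2196 0.1296] [0.6822 0.284  0.1698]
104 [0.6613 0.2438 0.1546] [-0.4456  0.1146  0.8879] [0.63   0.2193 0.1341] [0.6842 0.2815 0.1652]
```

{"method": "drive_tool", "body": {"increments": [{"dx": -0.0357, "dy": -0.0375, "dz": -0.005}, {"dx": -0.0357, "dy": -0.0375, "dz": -0.005}, {"dx": -0.0357, "dy": -0.0375, "dz": -0.005}, {"dx": -0.0357, "dy": -0.0375, "dz": -0.005}, {"dx": -0.0357, "dy": -0.0375, "dz": -0.005}, {"dx": -0.0357, "dy": -0.0375, "dz": -0.005}, {"dx": -0.0357, "dy": -0.0375, "dz": -0.005}, {"dx": -0.0357, "dy": -0.0375, "dz": -0.005}, {"dx": -0.0357, "dy": -0.0375, "dz": -0.005}, {"dx": -0.0357, "dy": -0.0375, "dz": -0.005}, {"dx": -0.0357, "dy": -0.0375, "dz": -0.005}, {"dx": -0.0357, "dy": -0.0375, "dz": -0.005}, {"dx": -0.0357, "dy": -0.0375, "dz": -0.005}, {"dx": -0.0357, "dy": -0.0375, "dz": -0.005}, {"dx": -0.0357, "dy": -0.0375, "dz": -0.005}, {"dx": -0.0357, "dy": -0.0375, "dz": -0.005}]}}

```text
schema error: expected keys claw, dx, dy, dz, wx, wy, wz
```

{"method": "drive_tool", "body": {"increments": [{"wz": 9.7}, {"wz": 9.7}, {"wz": 9.7}, {"wz": 9.7}, {"wz": 9.7}, {"wz": 9.7}, {"wz": 9.7}, {"wz": 9.7}, {"wz": 9.7}, {"wz": 9.7}, {"wz": 9.7}, {"wz": 9.7}, {"wz": 9.7}, {"wz": 9.7}, {"wz": 9.7}, {"wz": 9.7}, {}]}}

```text
schema error: expected keys claw, dx, dy, dz, wx, wy, wz
```

```bash
cat >> h.py <<'E'
np.set_printoptions(precision=4,suppress=True)
def wr(name):
    o=get_obs();p,d=read_camera("wrist");cv2.imwrite(f"pics/{name}.png",p[:,:,::-1])
    T=np.eye(4);T[:3,:3]=rot(o["tool_rot"]);T[:3,3]=o["eef_pos"]
    np.savez(f"pics/{name}.npz",d=d,T=T@calibration("wrist")["mount"]);return o
def wpx(name,u,v,z=None):
    f=np.load(f"pics/{name}.npz");T=f["T"];r=np.linalg.inv(calibration("wrist")["intrinsics"])@[u,v,1]
    if z is None: r=r*f["d"][int(round(v)),int(round(u))];return T[:3,:3]@r+T[:3,3]
    d=T[:3,:3]@r;C=T[:3,3];return C+d*(z-C[2])/d[2]
E
python3 - <<'E'
from h import *
import station;print(getattr(station,"finger_overhang",None))
o=wr("w1");print(o["t"],o["q"],o["eef_pos"],o["tool_rot"],rot(o["tool_rot"]))
E
```

```text
0.025
0.1 [-1.3921  0.4777  0.0224  1.5563 -0.0115  1.1093 -0.0831] [0.1908 0.6469 0.2167] [-0.      0.1429  0.9897 -0.0008] [[-0.9592  0.2829 -0.0003]
 [ 0.2829  0.9592 -0.0016]
 [-0.0002 -0.0017 -1.    ]]
```

View pics/w1.png

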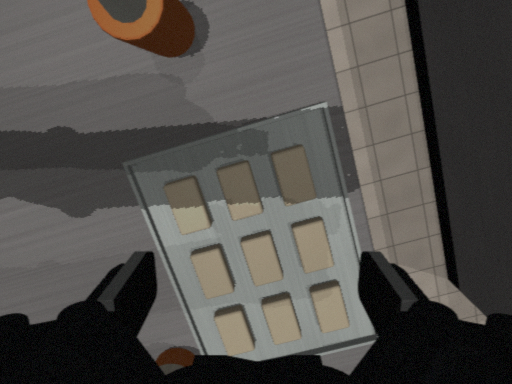

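The wrist view shows only the tray of look-alikes, since the arm has not moved. Rows need every key, so I'm resending them in full.

{"method": "drive_tool", "body": {"increments": [{"claw": 0.0854, "dx": -0.0408, "dy": -0.0429, "dz": -0.006, "wx": 0, "wy": 0, "wz": 0}, {"claw": 0.0854, "dx": -0.0408, "dy": -0.0429, "dz": -0.006, "wx": 0, "wy": 0, "wz": 0}, {"claw": 0.0854, "dx": -0.0408, "dy": -0.0429, "dz": -0.006, "wx": 0, "wy": 0, "wz": 0}, {"claw": 0.0854, "dx": -0.0408, "dy": -0.0429, "dz": -0.006, "wx": 0, "wy": 0, "wz": 0}, {"claw": 0.0854, "dx": -0.0408, "dy": -0.0429, "dz": -0.006, "wx": 0, "wy": 0, "wz": 0}, {"claw": 0.0854, "dx": -0.0408, "dy": -0.0429, "dz": -0.006, "wx": 0, "wy": 0, "wz": 0}, {"claw": 0.0854, "dx": -0.0408, "dy": -0.0429, "dz": -0.006, "wx": 0, "wy": 0, "wz": 0}, {"claw": 0.0854, "dx": -0.0408, "dy": -0.0429, "dz": -0.006, "wx": 0, "wy": 0, "wz": 0}, {"claw": 0.0854, "dx": -0.0408, "dy": -0.0429, "dz": -0.006, "wx": 0, "wy": 0, "wz": 0}, {"claw": 0.0854, "dx": -0.0408, "dy": -0.0429, "dz": -0.006, "wx": 0, "wy": 0, "wz": 0}, {"claw": 0.0854, "dx": -0.0408, "dy": -0.0429, "dz": -0.006, "wx": 0, "wy": 0, "wz": 0}, {"claw": 0.0854, "dx": -0.0408, "dy": -0.0429, "dz": -0.006, "wx": 0, "wy": 0, "wz": 0}, {"claw": 0.0854, "dx": -0.0408, "dy": -0.0429, "dz": -0.006, "wx": 0, "wy": 0, "wz": 0}, {"claw": 0.0854, "dx": -0.0408, "dy": -0.0429, "dz": -0.006, "wx": 0, "wy": 0, "wz": 0}]}}

```text
t: 1.9
eef_pos: [0.5694, -0.0917, 0.3017]
tool_rot: [0.0, 0.143, 0.99, 0.0]
contact_force: [0.8, 0.7, 0.4]
gripper_width: 1.003
grasp_force: 0.0
```

{"method": "drive_tool", "body": {"increments": [{"claw": 0.0854, "dx": 0, "dy": 0, "dz": 0, "wx": 0, "wy": 0, "wz": 10.4}, {"claw": 0.0854, "dx": 0, "dy": 0, "dz": 0, "wx": 0, "wy": 0, "wz": 10.4}, {"claw": 0.0854, "dx": 0, "dy": 0, "dz": 0, "wx": 0, "wy": 0, "wz": 10.4}, {"claw": 0.0854, "dx": 0, "dy": 0, "dz": 0, "wx": 0, "wy": 0, "wz": 10.4}, {"claw": 0.0854, "dx": 0, "dy": 0, "dz": 0, "wx": 0, "wy": 0, "wz": 10.4}, {"claw": 0.0854, "dx": 0, "dy": 0, "dz": 0, "wx": 0, "wy": 0, "wz": 10.4}, {"claw": 0.0854, "dx": 0, "dy": 0, "dz": 0, "wx": 0, "wy": 0, "wz": 10.4}, {"claw": 0.0854, "dx": 0, "dy": 0, "dz": 0, "wx": 0, "wy": 0, "wz": 10.4}, {"claw": 0.0854, "dx": 0, "dy": 0, "dz": 0, "wx": 0, "wy": 0, "wz": 10.4}, {"claw": 0.0854, "dx": 0, "dy": 0, "dz": 0, "wx": 0, "wy": 0, "wz": 10.4}, {"claw": 0.0854, "dx": 0, "dy": 0, "dz": 0, "wx": 0, "wy": 0, "wz": 10.4}, {"claw": 0.0854, "dx": 0, "dy": 0, "dz": 0, "wx": 0, "wy": 0, "wz": 10.4}, {"claw": 0.0854, "dx": 0, "dy": 0, "dz": 0, "wx": 0, "wy": 0, "wz": 10.4}, {"claw": 0.0854, "dx": 0, "dy": 0, "dz": 0, "wx": 0, "wy": 0, "wz": 10.4}, {"claw": 0.0854, "dx": 0, "dy": 0, "dz": 0, "wx": 0, "wy": 0, "wz": 10.4}, {"claw": 0.0854, "dx": 0, "dy": 0, "dz": 0, "wx": 0, "wy": 0, "wz": 0}]}}

```text
t: 3.9
eef_pos: [0.5688, -0.09, 0.3012]
tool_rot: [0.0, 0.998, 0.067, -0.0]
contact_force: [0.6, 0.8, 0.3]
gripper_width: 0.994
grasp_force: 0.0
```

```bash
python3 - <<'E'
from h import *
o=wr("w2");print(o["t"],o["q"],o["eef_pos"],rot(o["tool_rot"]))
E
```

```text
3.9 [-0.7842  0.4117  1.1319  1.7422 -0.392   1.2414 -0.9906] [ 0.5688 -0.09    0.3012] [[ 0.9911  0.1334 -0.0008]
 [ 0.1334 -0.9911 -0.0006]
 [-0.0009  0.0005 -1.    ]]
```

View pics/w2.png

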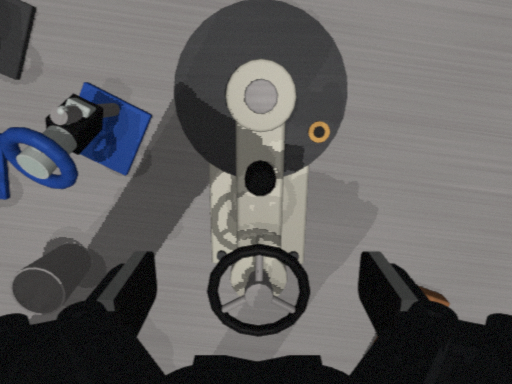

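The wrist view shows the press aligned with the picture: plate centre (261,89), knob (260,178), parking hole (319.5,131), wheel (259,289).

```bash
python3 - <<'E'
from h import *
for n,u,v,z in[("plate",261,89,.126),("knob",260.5,178,.193),("park",319.5,131,.126),("wheel",259,289.5,.185)]:
    print(n,wpx("w2",u,v,z))
c=wpx("w2",261,89,.126);k=wpx("w2",260.5,178,.193);print(k-c,np.degrees(np.arctan2(*(c-k)[1::-1])))
print(wpx("w2",261,75),wpx("w2",235,95),wpx("w2",260,178),wpx("w2",245,210))
p=wpx("w2",319.5,131,.126)-c;print(np.hypot(*p[:2]),np.degrees(np.arctan2(p[1],p[0]))+360)
E
```

```text
plate [ 0.642  -0.0838  0.126 ]
knob [ 0.5749 -0.0919  0.193 ]
park [ 0.6116 -0.1442  0.126 ]
wheel [ 0.4707 -0.105   0.185 ]
[-0.0671 -0.0081  0.067 ] 6.9086517394998666
[ 0.6528 -0.082   0.1564] [ 0.6341 -0.0626  0.1566] [ 0.5745 -0.0916  0.1916] [ 0.531  -0.0835  0.1482]
0.06761827675995619 243.23522161076986
```

{"method": "drive_tool", "body": {"increments": [{"claw": 0.0854, "dx": 0.005, "dy": 0.0022, "dz": 0.0302, "wx": 0, "wy": 0, "wz": 0.7}, {"claw": 0.0854, "dx": 0, "dy": 0, "dz": 0.03, "wx": 0, "wy": 0, "wz": 0}, {"claw": 0.0854, "dx": 0, "dy": 0, "dz": 0.03, "wx": 0, "wy": 0, "wz": 0}, {"claw": 0.0854, "dx": 0, "dy": 0, "dz": 0.02, "wx": 0, "wy": 0, "wz": 0}, {"claw": 0.0854, "dx": 0, "dy": 0, "dz": 0.011, "wx": 0, "wy": 0, "wz": 0}, {"claw": 0.04, "dx": 0, "dy": 0, "dz": 0, "wx": 0, "wy": 0, "wz": 0}, {"claw": 0.02, "dx": 0, "dy": 0, "dz": 0, "wx": 0, "wy": 0, "wz": 0}, {"claw": 0.02, "dx": 0, "dy": 0, "dz": 0, "wx": 0, "wy": 0, "wz": 0}, {"claw": 0.02, "dx": 0, "dy": 0, "dz": 0, "wx": 0, "wy": 0, "wz": 0}, {"claw": 0.02, "dx": 0, "dy": 0, "dz": 0, "wx": 0, "wy": 0, "wz": 0}, {"claw": 0.02, "dx": 0, "dy": 0, "dz": 0, "wx": 0, "wy": 0, "wz": 0}, {"claw": 0.02, "dx": 0, "dy": 0, "dz": 0, "wx": 0, "wy": 0, "wz": 0}], "newtons": 50}}

```text
t: 5.45
eef_pos: [0.5742, -0.0917, 0.1804]
tool_rot: [0.0, 0.998, 0.06, -0.0]
contact_force: [-0.3, 0.4, -0.0]
gripper_width: 0.237
grasp_force: 0.0
```

```bash
python3 - <<'E'
from h import *
o=wr("w3");print(o["t"],o["gripper_width"],o["grasp_force"],o["eef_pos"])
E
```

```text
5.45 0.23702770728867126 0.0 [ 0.5742 -0.0917  0.1804]
```

View pics/w3.png

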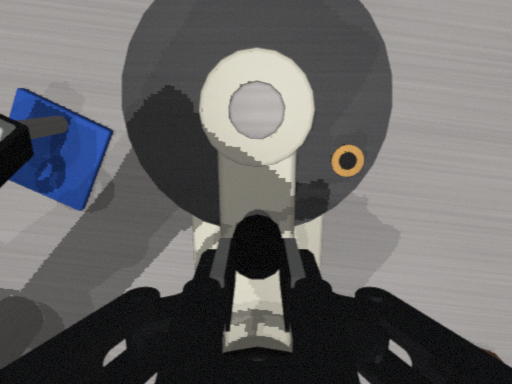

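The knob sits at (258,240) with the pads showing at v≈260, so they may have closed behind it. Measuring with depth.

```bash
python3 - <<'E'
from h import *
for u,v in[(258,216),(258,222),(258,230),(258,240),(258,250),(258,260),(258,270),(258,276),(258,284),(236,240),(280,240),(220,260),(297,260),(220,280),(297,280),(222,245),(294,245),(258,345)]: print(u,v,wpx("w3",u,v))
for u,v,z in [(257,89,.126),(347,161,.126)]: print(wpx("w3",u,v,z))
E
```

```text
258 216 [ 0.5847 -0.091   0.1711]
258 222 [ 0.5846 -0.091   0.1793]
258 230 [ 0.584  -0.0911  0.1878]
258 240 [ 0.5809 -0.0915  0.1921]
258 250 [ 0.5757 -0.0921  0.1915]
258 260 [ 0.5712 -0.0926  0.1925]
258 270 [ 0.5664 -0.0932  0.193 ]
258 276 [ 0.5626 -0.0937  0.1919]
258 284 [ 0.5322 -0.0974  0.1485]
236 240 [ 0.578  -0.0815  0.1882]
280 240 [ 0.5832 -0.101   0.1947]
220 260 [ 0.5827 -0.0767  0.2181]
297 260 [ 0.5861 -0.1057  0.218 ]
220 280 [ 0.5818 -0.0781  0.2307]
297 280 [ 0.5847 -0.1045  0.2303]
222 245 [ 0.5824 -0.0762  0.2044]
294 245 [ 0.5861 -0.1059  0.2048]
258 345 [ 0.4941 -0.1021  0.1563]
[ 0.6464 -0.0831  0.126 ]
[ 0.6107 -0.1434  0.126 ]
```

The pads straddle the knob properly, with the knob at x 0.562–0.585. I just need to close further.

{"method": "drive_tool", "body": {"increments": [{"claw": 0.0, "dx": 0, "dy": 0, "dz": 0, "wx": 0, "wy": 0, "wz": 0}, {"claw": 0.0, "dx": 0, "dy": 0, "dz": 0, "wx": 0, "wy": 0, "wz": 0}, {"claw": 0.0, "dx": 0, "dy": 0, "dz": 0, "wx": 0, "wy": 0, "wz": 0}, {"claw": 0.0, "dx": 0, "dy": 0, "dz": 0, "wx": 0, "wy": 0, "wz": 0}], "newtons": 50}}

```text
t: 6.0
eef_pos: [0.5741, -0.0918, 0.1804]
tool_rot: [-0.0, 0.998, 0.06, -0.0]
contact_force: [0.3, 1.0, 0.9]
gripper_width: 0.002
grasp_force: 0.0
```

```bash
python3 - <<'E'
from h import *
o=wr("w4");print(o["t"],o["eef_pos"])
im=cv2.imread("pics/w4.png");f=np.load("pics/w4.npz");d=f["d"];T=f["T"]
v,u=np.mgrid[0:384,0:512];r=np.stack([u,v,np.ones_like(u)],-1)@np.linalg.inv(calibration("wrist")["intrinsics"]).T*d[...,None]
X=r@T[:3,:3].T+T[:3,3]
m=(X[...,2]>.196)&(np.hypot(X[...,0]-.574,X[...,1]+.0917)<.03)&(d>0)
P=X[m];print(m.sum(),P.min(0),P.max(0))
for vv in range(205,330,6): print(vv,X[vv,257],X[vv,245])
cv2.imwrite("pics/w4c.png",cv2.resize(im[180:384,140:380],None,fx=2.5,fy=2.5))
E
```

```text
6.0 [ 0.5741 -0.0918  0.1804]
21116 [ 0.5613 -0.1216  0.196 ] [ 0.5933 -0.0619  0.2827]
205 [ 0.5831 -0.0907  0.1488] [ 0.5826 -0.0839  0.1497]
211 [ 0.5804 -0.0911  0.1515] [ 0.5786 -0.0843  0.1486]
217 [ 0.5844 -0.0906  0.1719] [ 0.5764 -0.0847  0.1526]
223 [ 0.5851 -0.0905  0.1821] [ 0.5825 -0.0849  0.1772]
229 [ 0.5849 -0.0906  0.189 ] [ 0.5828 -0.0851  0.1854]
235 [ 0.5826 -0.0908  0.1905] [ 0.5816 -0.0854  0.1898]
241 [ 0.5841 -0.0907  0.2003] [ 0.5831 -0.0856  0.1997]
247 [ 0.5842 -0.0907  0.2066] [ 0.5833 -0.0858  0.206 ]
253 [ 0.5844 -0.0906  0.2124] [ 0.5831 -0.086   0.2109]
259 [ 0.5843 -0.0907  0.2172] [ 0.5837 -0.0861  0.2172]
265 [ 0.5841 -0.0907  0.2217] [ 0.5833 -0.0863  0.2212]
271 [ 0.5847 -0.0906  0.2271] [ 0.5834 -0.0865  0.2258]
277 [ 0.5841 -0.0907  0.2302] [ 0.5837 -0.0866  0.2303]
283 [ 0.5815 -0.091   0.2298] [ 0.5848 -0.0867  0.2361]
289 [ 0.5795 -0.0913  0.2302] [ 0.5855 -0.0867  0.2406]
295 [ 0.5771 -0.0915  0.2303] [ 0.5849 -0.0869  0.2431]
301 [ 0.5747 -0.0918  0.2303] [ 0.6449 -0.0835  0.3355]
307 [ 0.5719 -0.0922  0.2298] [ 0.5853 -0.0871  0.2498]
313 [ 0.5696 -0.0924  0.2299] [ 0.5849 -0.0872  0.252 ]
319 [ 0.567  -0.0928  0.2297] [ 0.5838 -0.0874  0.2531]
325 [ 0.5649 -0.093   0.2303] [ 0.5831 -0.0875  0.2548]
```

View pics/w4c.png

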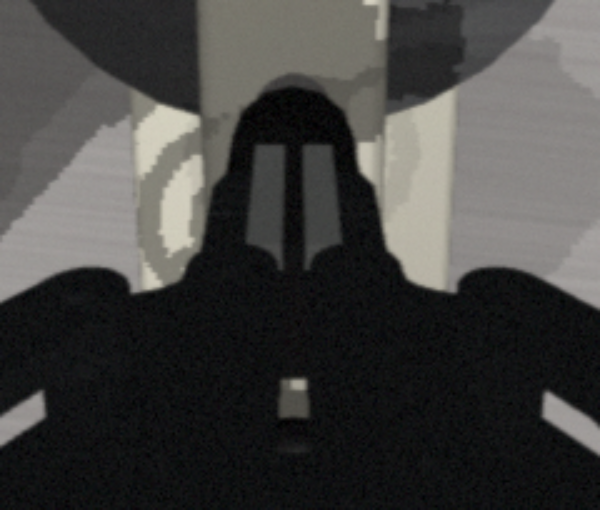

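The fingers have shut just above the knob: tips at z≈0.196, knob top 0.193. So the real tips stand about 16 mm behind the reported TCP, roughly 41 mm off the stated value. I'll open, go down 38 mm and close again.

{"method": "drive_tool", "body": {"increments": [{"claw": 0.07, "dx": 0, "dy": 0, "dz": 0, "wx": 0, "wy": 0, "wz": 0}, {"claw": 0.07, "dx": 0, "dy": 0, "dz": 0, "wx": 0, "wy": 0, "wz": 0}, {"claw": 0.07, "dx": 0, "dy": 0, "dz": 0, "wx": 0, "wy": 0, "wz": 0}, {"claw": 0.07, "dx": 0, "dy": 0, "dz": 0, "wx": 0, "wy": 0, "wz": 0}, {"claw": 0.07, "dx": 0, "dy": 0, "dz": 0.014, "wx": 0, "wy": 0, "wz": 0}, {"claw": 0.07, "dx": 0, "dy": 0, "dz": 0.014, "wx": 0, "wy": 0, "wz": 0}, {"claw": 0.07, "dx": 0, "dy": 0, "dz": 0.01, "wx": 0, "wy": 0, "wz": 0}, {"claw": 0.0, "dx": 0, "dy": 0, "dz": 0, "wx": 0, "wy": 0, "wz": 0}, {"claw": 0.0, "dx": 0, "dy": 0, "dz": 0, "wx": 0, "wy": 0, "wz": 0}, {"claw": 0.0, "dx": 0, "dy": 0, "dz": 0, "wx": 0, "wy": 0, "wz": 0}, {"claw": 0.0, "dx": 0, "dy": 0, "dz": 0, "wx": 0, "wy": 0, "wz": 0}, {"claw": 0.0, "dx": 0, "dy": 0, "dz": 0, "wx": 0, "wy": 0, "wz": 0}, {"claw": 0.0, "dx": 0, "dy": 0, "dz": 0, "wx": 0, "wy": 0, "wz": 0}], "newtons": 50}}

```text
t: 7.68
eef_pos: [0.5744, -0.0917, 0.1429]
tool_rot: [-0.0, 0.998, 0.06, 0.0]
contact_force: [-1.3, 1.3, 6.7]
gripper_width: 0.287
grasp_force: 49.3
```

{"method": "drive_tool", "body": {"increments": [{"claw": 0.0, "dx": 0, "dy": 0, "dz": -0.006, "wx": 0, "wy": 0, "wz": 0}, {"claw": 0.0, "dx": 0, "dy": 0, "dz": -0.0062, "wx": 0, "wy": 0, "wz": 0}, {"claw": 0.0, "dx": 0, "dy": 0, "dz": 0, "wx": 0, "wy": 0, "wz": 0}], "newtons": 50}}

```text
t: 8.05
eef_pos: [0.5742, -0.0917, 0.1545]
tool_rot: [0.0, 0.998, 0.06, 0.0]
contact_force: [5.4, -2.0, -8.8]
gripper_width: 0.292
grasp_force: 49.5
```

```bash
python3 - <<'E'
from h import *
c=np.array([.6387,-.0838]);o=get_obs();print(o["q"],o["contact_force"])
p=o["eef_pos"][:2]-c;print(np.hypot(*p),np.degrees(np.arctan2(*p[::-1])))
# 12 rows of 5deg: chord in tool frame about the column (tool x toward column, z down => wz=-5)
r=.0648;a=np.radians(5)
R=rot(o["tool_rot"])
d=Ro.from_rotvec([0,0,a]).as_matrix()@np.r_[p,0]-np.r_[p,0];print(R.T@d)
E
```

```text
[-0.6476  0.5725  0.9744  1.8905 -0.5678  0.9844 -0.8678] [ 5.4268 -1.9784 -8.8383]
0.06494697816256807 -173.02752048928633
[0.0003 0.0057 0.    ]
```

{"method": "drive_tool", "body": {"increments": [{"claw": 0.0, "dx": 0.0003, "dy": 0.0057, "dz": 0, "wx": 0, "wy": 0, "wz": -5}, {"claw": 0.0, "dx": 0.0003, "dy": 0.0057, "dz": 0, "wx": 0, "wy": 0, "wz": -5}, {"claw": 0.0, "dx": 0.0003, "dy": 0.0057, "dz": 0, "wx": 0, "wy": 0, "wz": -5}], "newtons": 50}}

```text
t: 8.43
eef_pos: [0.5782, -0.1072, 0.1538]
tool_rot: [-0.001, 0.982, 0.191, -0.0]
contact_force: [3.7, 0.5, -9.7]
gripper_width: 0.287
grasp_force: 49.9
```

Swinging freely, so I'll continue.

{"method": "drive_tool", "body": {"increments": [{"claw": 0.0, "dx": 0.0003, "dy": 0.0057, "dz": 0, "wx": 0, "wy": 0, "wz": -5}, {"claw": 0.0, "dx": 0.0003, "dy": 0.0057, "dz": 0, "wx": 0, "wy": 0, "wz": -5}, {"claw": 0.0, "dx": 0.0003, "dy": 0.0057, "dz": 0, "wx": 0, "wy": 0, "wz": -5}, {"claw": 0.0, "dx": 0.0003, "dy": 0.0057, "dz": 0, "wx": 0, "wy": 0, "wz": -5}, {"claw": 0.0, "dx": 0.0003, "dy": 0.0057, "dz": 0, "wx": 0, "wy": 0, "wz": -5}, {"claw": 0.0, "dx": 0.0003, "dy": 0.0057, "dz": 0, "wx": 0, "wy": 0, "wz": -5}, {"claw": 0.0, "dx": 0.0003, "dy": 0.0057, "dz": 0, "wx": 0, "wy": 0, "wz": -5}, {"claw": 0.0, "dx": 0.0003, "dy": 0.0057, "dz": 0, "wx": 0, "wy": 0, "wz": -5}, {"claw": 0.0, "dx": 0.0003, "dy": 0.0057, "dz": 0, "wx": 0, "wy": 0, "wz": -5}, {"claw": 0.0, "dx": 0, "dy": 0, "dz": 0, "wx": 0, "wy": 0, "wz": 0}, {"claw": 0.0, "dx": 0, "dy": 0, "dz": 0, "wx": 0, "wy": 0, "wz": 0}], "newtons": 50}}

```text
t: 9.8
eef_pos: [0.6127, -0.1424, 0.1536]
tool_rot: [-0.002, 0.835, 0.551, -0.001]
contact_force: [-0.1, 3.9, -9.0]
gripper_width: 0.285
grasp_force: 50.1
```

```bash
python3 - <<'E'
from h import *
c=np.array([.6387,-.0838]);o=get_obs();print(o["q"],o["contact_force"])
p=o["eef_pos"][:2]-c;print(np.hypot(*p),180+np.degrees(np.arctan2(*p[::-1]))-6.97,o["eef_pos"]);R=rot(o["tool_rot"]);print(R.T@o["contact_force"],np.degrees(np.arctan2(R[1,0],R[0,0])))
E
```

```text
[-0.3462  0.5456  0.6681  1.7627 -0.3997  0.9763  0.076 ] [-0.0703  3.8685 -9.029 ]
0.06407536126916442 59.076270360124056 [ 0.6127 -0.1424  0.1536]
[ 3.5239 -1.5574  9.036 ] 66.81305230981827
```

{"method": "drive_tool", "body": {"increments": [{"claw": 0.0, "dx": 0, "dy": 0.001, "dz": 0, "wx": 0, "wy": 0, "wz": 0}, {"claw": 0.0, "dx": 0, "dy": 0, "dz": 0.004, "wx": 0, "wy": 0, "wz": 0}, {"claw": 0.0, "dx": 0, "dy": 0, "dz": 0.002, "wx": 0, "wy": 0, "wz": 0}, {"claw": 0.0, "dx": 0, "dy": 0, "dz": 0.002, "wx": 0, "wy": 0, "wz": 0}, {"claw": 0.0, "dx": 0, "dy": 0, "dz": 0, "wx": 0, "wy": 0, "wz": 0}], "newtons": 50}}

```text
t: 10.42
eef_pos: [0.6131, -0.1426, 0.1458]
tool_rot: [-0.002, 0.835, 0.551, -0.001]
contact_force: [-2.4, 6.0, -8.0]
gripper_width: 0.288
grasp_force: 50.4
```

{"method": "drive_tool", "body": {"increments": [{"claw": 0.0, "dx": 0, "dy": 0, "dz": 0.002, "wx": 0, "wy": 0, "wz": 0}, {"claw": 0.0, "dx": 0, "dy": 0, "dz": 0.001, "wx": 0, "wy": 0, "wz": 0}, {"claw": 0.0, "dx": 0, "dy": 0, "dz": 0.001, "wx": 0, "wy": 0, "wz": 0}, {"claw": 0.0, "dx": 0, "dy": 0, "dz": 0, "wx": 0, "wy": 0, "wz": 0}], "newtons": 50}}

```text
t: 10.92
eef_pos: [0.6136, -0.1427, 0.143]
tool_rot: [-0.002, 0.834, 0.551, -0.0]
contact_force: [-4.8, 5.6, -0.8]
gripper_width: 0.296
grasp_force: 51.0
```

{"method": "drive_tool", "body": {"increments": [{"claw": 0.07, "dx": 0, "dy": 0, "dz": 0, "wx": 0, "wy": 0, "wz": 0}, {"claw": 0.07, "dx": 0, "dy": 0, "dz": 0, "wx": 0, "wy": 0, "wz": 0}, {"claw": 0.07, "dx": 0, "dy": 0, "dz": 0, "wx": 0, "wy": 0, "wz": 0}, {"claw": 0.07, "dx": 0, "dy": 0, "dz": 0, "wx": 0, "wy": 0, "wz": 0}, {"claw": 0.07, "dx": 0, "dy": 0, "dz": -0.05, "wx": 0, "wy": 0, "wz": 0}, {"claw": 0.07, "dx": 0, "dy": 0, "dz": -0.05, "wx": 0, "wy": 0, "wz": 0}, {"claw": 0.07, "dx": -0.0054, "dy": -0.0368, "dz": 0, "wx": 0, "wy": 0, "wz": 0}, {"claw": 0.07, "dx": -0.0054, "dy": -0.0368, "dz": 0, "wx": 0, "wy": 0, "wz": 0}, {"claw": 0.07, "dx": -0.0054, "dy": -0.0368, "dz": 0, "wx": 0, "wy": 0, "wz": 0}, {"claw": 0.07, "dx": -0.0054, "dy": -0.0368, "dz": 0, "wx": 0, "wy": 0, "wz": 0}, {"claw": 0.07, "dx": 0, "dy": 0, "dz": 0, "wx": 0, "wy": 0, "wz": 10}, {"claw": 0.07, "dx": 0, "dy": 0, "dz": 0, "wx": 0, "wy": 0, "wz": 10}, {"claw": 0.07, "dx": 0, "dy": 0, "dz": 0, "wx": 0, "wy": 0, "wz": 10}, {"claw": 0.07, "dx": 0, "dy": 0, "dz": 0, "wx": 0, "wy": 0, "wz": 10}, {"claw": 0.07, "dx": 0, "dy": 0, "dz": 0, "wx": 0, "wy": 0, "wz": 10}, {"claw": 0.07, "dx": 0, "dy": 0, "dz": 0, "wx": 0, "wy": 0, "wz": 9.8}, {"claw": 0.07, "dx": 0, "dy": 0, "dz": 0, "wx": 0, "wy": 0, "wz": 0}], "newtons": 50}}

```text
t: 13.05
eef_pos: [0.4709, -0.1063, 0.2427]
tool_rot: [0.0, 0.998, 0.062, 0.0]
contact_force: [-0.2, -0.6, 0.1]
gripper_width: 0.816
grasp_force: 0.0
```

```bash
python3 - <<'E'
from h import *
o=wr("w5");print(o["t"],o["q"],o["eef_pos"],rot(o["tool_rot"]))
E
```

```text
13.05 [-0.7478  0.1709  0.9599  2.0156 -0.1629  1.033  -1.1571] [ 0.4709 -0.1063  0.2427] [[ 0.9923  0.1242  0.0002]
 [ 0.1242 -0.9923 -0.0001]
 [ 0.0002  0.0001 -1.    ]]
```

View pics/w5.png

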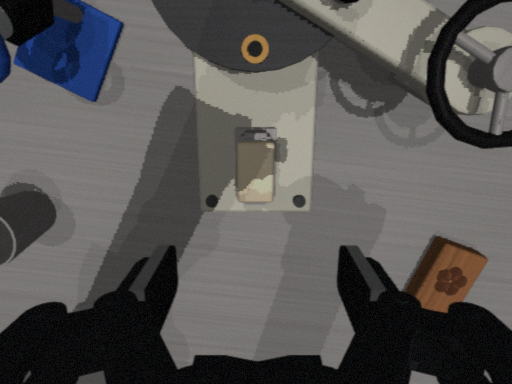

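The head is parked with the wheel at right, and the sweet lies bare on the die: corners (237,141)–(274,203), centre (255.5,172).

```bash
python3 - <<'E'
from h import *
P=[wpx("w5",u,v,.076) for u,v in[(237,141.5),(274,141.5),(274,203),(237,203)]]
c=np.mean(P,0);print(np.array(P),c);print(wpx("w5",255,185),wpx("w5",255,160),wpx("w5",255,135))
o=get_obs();R=rot(o["tool_rot"]);print(R.T@(c-o["eef_pos"]))
e=P[0]-P[3]+P[1]-P[2];print(np.degrees(np.arctan2(e[1],e[0])),np.linalg.norm(e)/2,np.linalg.norm(P[0]-P[1]))
for u,v in[(172,250),(165,260),(165,270),(345,250),(350,260)]:print(wpx("w5",u,v))
E
```

```text
[[ 0.495  -0.0844  0.076 ]
 [ 0.4993 -0.1187  0.076 ]
 [ 0.4394 -0.127   0.076 ]
 [ 0.4349 -0.0909  0.076 ]] [ 0.4672 -0.1052  0.076 ]
[ 0.4549 -0.1063  0.0744] [ 0.4793 -0.1032  0.0738] [ 0.5014 -0.1004  0.0623]
[-0.0037 -0.0015  0.1666]
7.0570406402955435 0.06045606839797522 0.034588177906558576
[ 0.4756 -0.0707  0.2693]
[ 0.4766 -0.0705  0.28  ]
[ 0.4727 -0.0708  0.2807]
[ 0.4854 -0.1403  0.2715]
[ 0.4847 -0.1406  0.2787]
```

{"method": "drive_tool", "body": {"increments": [{"claw": 0.07, "dx": -0.0027, "dy": -0.0016, "dz": 0.05, "wx": 0, "wy": 0, "wz": 0}, {"claw": 0.07, "dx": 0, "dy": 0, "dz": 0.05, "wx": 0, "wy": 0, "wz": 0}, {"claw": 0.07, "dx": 0, "dy": 0, "dz": 0.05, "wx": 0, "wy": 0, "wz": 0}, {"claw": 0.07, "dx": 0, "dy": 0, "dz": 0.04, "wx": 0, "wy": 0, "wz": 0}, {"claw": 0.07, "dx": 0, "dy": 0, "dz": 0.02, "wx": 0, "wy": 0, "wz": 0}, {"claw": 0.045, "dx": 0, "dy": 0, "dz": 0, "wx": 0, "wy": 0, "wz": 0}, {"claw": 0.045, "dx": 0, "dy": 0, "dz": 0, "wx": 0, "wy": 0, "wz": 0}, {"claw": 0.02, "dx": 0, "dy": 0, "dz": 0, "wx": 0, "wy": 0, "wz": 0}, {"claw": 0.02, "dx": 0, "dy": 0, "dz": 0, "wx": 0, "wy": 0, "wz": 0}, {"claw": 0.02, "dx": 0, "dy": 0, "dz": 0, "wx": 0, "wy": 0, "wz": 0}, {"claw": 0.02, "dx": 0, "dy": 0, "dz": 0, "wx": 0, "wy": 0, "wz": 0}, {"claw": 0.02, "dx": 0, "dy": 0, "dz": 0, "wx": 0, "wy": 0, "wz": 0}], "newtons": 40}}

```text
t: 14.6
eef_pos: [0.4691, -0.105, 0.0338]
tool_rot: [-0.0, 0.998, 0.062, 0.001]
contact_force: [-1.4, -0.1, 7.6]
gripper_width: 0.413
grasp_force: 40.6
```

{"method": "drive_tool", "body": {"increments": [{"claw": 0.02, "dx": 0, "dy": 0, "dz": -0.008, "wx": 0, "wy": 0, "wz": 0}, {"claw": 0.02, "dx": 0, "dy": 0, "dz": -0.02, "wx": 0, "wy": 0, "wz": 0}, {"claw": 0.02, "dx": 0, "dy": 0, "dz": -0.03, "wx": 0, "wy": 0, "wz": 0}, {"claw": 0.02, "dx": 0, "dy": 0, "dz": -0.04, "wx": 0, "wy": 0, "wz": 0}, {"claw": 0.02, "dx": 0, "dy": 0, "dz": -0.04, "wx": 0, "wy": 0, "wz": 0}, {"claw": 0.02, "dx": 0, "dy": 0, "dz": -0.04, "wx": 0, "wy": 0, "wz": 0}, {"claw": 0.02, "dx": 0, "dy": 0, "dz": -0.04, "wx": 0, "wy": 0, "wz": 0}, {"claw": 0.02, "dx": 0, "dy": 0, "dz": 0, "wx": 0, "wy": 0, "wz": 0}, {"claw": 0.02, "dx": 0, "dy": 0, "dz": 0, "wx": 0, "wy": 0, "wz": 0}], "newtons": 40}}

```text
t: 15.72
eef_pos: [0.4675, -0.1045, 0.2502]
tool_rot: [-0.0, 0.998, 0.062, -0.0]
contact_force: [0.2, -0.4, -0.7]
gripper_width: 0.415
grasp_force: 40.0
```

```bash
python3 - <<'E'
from h import *
o=wr("w6");p,d=read_camera("top");ps,ds=read_camera("scene")
cv2.imwrite("pics/top2.png",p[:,:,::-1]);cv2.imwrite("pics/scene2.png",ps[:,:,::-1]);np.save("pics/top2.npy",d)
im=cv2.imread("pics/w6.png")
f=lambda im,x,y,w,h,k:cv2.resize(im[y:y+h,x:x+w],None,fx=k,fy=k)
out=np.zeros((400,800,3),np.uint8);out[:,:400]=f(im,156,184,200,200,2);out[:,400:]=f(ps[:,:,::-1],180,160,200,200,2)
cv2.imwrite("pics/c6.png",out)
print(o["t"],o["q"],o["eef_pos"],o["gripper_width"],o["grasp_force"])
# knob height from top depth near expected parked knob
k=np.array([.6387-.0254,-.0838-.0598,.193]);c=calibration("top");q=c["intrinsics"]@(c["R"]@k+c["t"]);u,v=q[:2]/q[2];print(u,v)
for dv in(-3,0,3):print([np.round(pd("top",u+du,v+dv,d[int(v+dv+.5),int(u+du+.5)]),3)[2] for du in(-4,-2,0,2,4)])
E
```

```text
15.725 [-0.8055  0.1566  1.0155  2.0145 -0.1544  1.0498 -1.165 ] [ 0.4675 -0.1045  0.2502] 0.41541519249715764 39.993723034858704
338.94019180139617 135.89837908508213
[np.float64(0.151), np.float64(0.193), np.float64(0.192), np.float64(0.192), np.float64(0.003)]
[np.float64(0.194), np.float64(0.193), np.float64(0.194), np.float64(0.194), np.float64(0.193)]
[np.float64(0.187), np.float64(0.192), np.float64(0.192), np.float64(0.19), np.float64(0.191)]
```

View pics/c6.png

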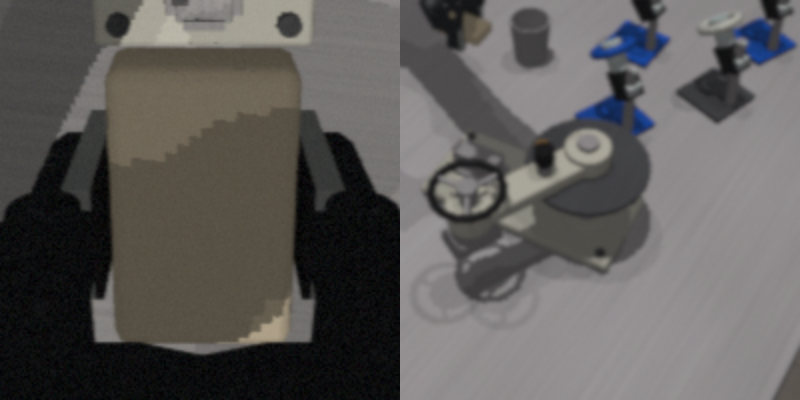

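Wrist crop (left) shows the sweet held squarely between the pads. The scene crop (right) shows the head parked with the knob top at 0.193, so the plunger is home. Planning the inspection pose.

```bash
cat > plan.py <<'E'
from h import *
L=np.array([.658,.2495,.150]);f=np.array([-.963,.270,0]);f/=np.linalg.norm(f)
s,c=np.sin(np.radians(35)),np.cos(np.radians(35))
zl=s*f+np.r_[0,0,c];z=-zl;x=-c*f+np.r_[0,0,s];y=np.cross(z,x);Rt=np.c_[x,y,z]
def go(off,out=.12):
    o=get_obs();R=rot(o["tool_rot"]);p=o["eef_pos"]
    T=L+out*zl-Rt@off
    print("target tcp",T,"now",p,"dpos tool",R.T@(T-p),"rotvec tool deg",np.degrees(Ro.from_matrix(R.T@Rt).as_rotvec()),"sweet in lens x,y,z",(p+R@off-L)@np.c_[-x,y,zl])
E
python3 - <<'E'
from plan import *
for z in(.2922,):
  for u,v in[(256,208),(256,354)]: print(wpx("w6",u,v,z))
o=get_obs();R=rot(o["tool_rot"])
for v in(215,240,270,300,340): print(R.T@(wpx("w6",256,v)-o["eef_pos"]))
go(np.array([0,0,-.034]))
E
```

```text
[ 0.4997 -0.1003  0.2922]
[ 0.4387 -0.1078  0.2922]
[ 0.028  -0.0005 -0.0367]
[ 0.02   -0.0005 -0.0411]
[ 0.0083 -0.0005 -0.0418]
[-0.0048 -0.0005 -0.0414]
[-0.0228 -0.0005 -0.0417]
target tcp [0.6105 0.2628 0.2204] now [ 0.4672 -0.1048  0.2496] dpos tool [ 0.1875 -0.3472  0.0287] rotvec tool deg [-6.9106 34.6606 22.0216] sweet in lens x,y,z [-0.0045  0.3926  0.1599]
```

{"method": "drive_tool", "body": {"increments": [{"claw": 0.02, "dx": 0.0, "dy": 0, "dz": -0.03, "wx": 0, "wy": 0, "wz": 0}, {"claw": 0.02, "dx": 0.0234, "dy": -0.0434, "dz": -0.006, "wx": 0, "wy": 0, "wz": 0}, {"claw": 0.02, "dx": 0.0234, "dy": -0.0434, "dz": -0.006, "wx": 0, "wy": 0, "wz": 0}, {"claw": 0.02, "dx": 0.0234, "dy": -0.0434, "dz": -0.006, "wx": 0, "wy": 0, "wz": 0}, {"claw": 0.02, "dx": 0.0234, "dy": -0.0434, "dz": -0.006, "wx": 0, "wy": 0, "wz": 0}, {"claw": 0.02, "dx": 0.0234, "dy": -0.0434, "dz": -0.006, "wx": 0, "wy": 0, "wz": 0}, {"claw": 0.02, "dx": 0.0234, "dy": -0.0434, "dz": -0.006, "wx": 0, "wy": 0, "wz": 0}, {"claw": 0.02, "dx": 0.0234, "dy": -0.0434, "dz": -0.006, "wx": 0, "wy": 0, "wz": 0}, {"claw": 0.02, "dx": 0.0234, "dy": -0.0434, "dz": -0.006, "wx": 0, "wy": 0, "wz": 0}, {"claw": 0.02, "dx": 0, "dy": 0, "dz": 0, "wx": -1.38, "wy": 6.93, "wz": 4.4}, {"claw": 0.02, "dx": 0, "dy": 0, "dz": 0, "wx": -1.38, "wy": 6.93, "wz": 4.4}, {"claw": 0.02, "dx": 0, "dy": 0, "dz": 0, "wx": -1.38, "wy": 6.93, "wz": 4.4}, {"claw": 0.02, "dx": 0, "dy": 0, "dz": 0, "wx": -1.38, "wy": 6.93, "wz": 4.4}, {"claw": 0.02, "dx": 0, "dy": 0, "dz": 0, "wx": -1.38, "wy": 6.93, "wz": 4.4}, {"claw": 0.02, "dx": 0, "dy": 0, "dz": 0, "wx": 0, "wy": 0, "wz": 0}, {"claw": 0.02, "dx": 0, "dy": 0, "dz": 0, "wx": 0, "wy": 0, "wz": 0}], "newtons": 40}}

```text
t: 17.88
eef_pos: [0.6115, 0.2621, 0.3287]
tool_rot: [0.041, 0.945, -0.129, 0.298]
contact_force: [0.5, -0.6, -0.6]
gripper_width: 0.416
grasp_force: 40.2
```

```bash
python3 - <<'E'
from plan import *
o=wr("w7");print(o["t"],o["q"],o["grasp_force"],o["gripper_width"])
go(np.array([.0015,0,-.0335]))
p,d=read_camera("top");ps,ds=read_camera("scene");cv2.imwrite("pics/scene7.png",ps[:,:,::-1])
im=cv2.imread("pics/w7.png")
out=np.zeros((384,800,3),np.uint8);out[:,:512]=im;out[:,512:]=cv2.resize(ps[40:232,276:420,::-1],(288,384));cv2.imwrite("pics/c7.png",out)
E
```

```text
17.875 [-1.7387  0.4141  1.2969  1.898   0.0618  0.6876 -2.438 ] 40.16275405883789 0.4158307279908528
target tcp [0.609  0.2632 0.22  ] now [0.6121 0.2614 0.3291] dpos tool [-0.0655 -0.0009  0.0873] rotvec tool deg [-0.0107 -0.0532 -0.0599] sweet in lens x,y,z [-0.0654  0.0009  0.2074]
```

View pics/c7.png

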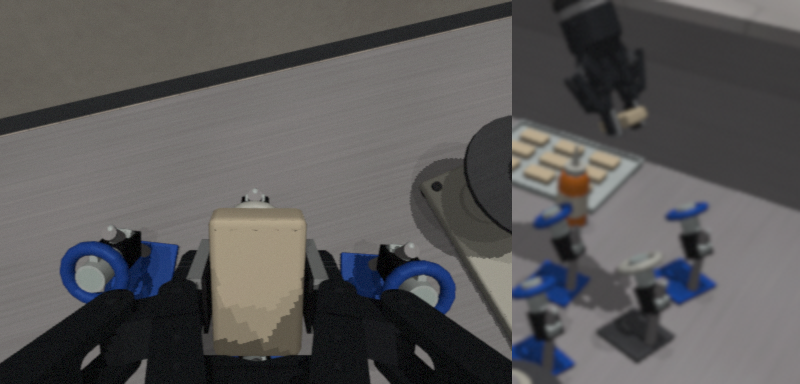

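Orientation is right: the sweet is centred at u≈256 with the white ring just visible behind it at (255,205), clear of both blue look-alikes. Advancing to the final pose.

{"method": "drive_tool", "body": {"increments": [{"claw": 0.02, "dx": -0.0164, "dy": -0.0002, "dz": 0.0218, "wx": 0, "wy": 0, "wz": 0}, {"claw": 0.02, "dx": -0.0164, "dy": -0.0002, "dz": 0.0218, "wx": 0, "wy": 0, "wz": 0}, {"claw": 0.02, "dx": -0.0164, "dy": -0.0002, "dz": 0.0218, "wx": 0, "wy": 0, "wz": 0}, {"claw": 0.02, "dx": -0.0164, "dy": -0.0002, "dz": 0.0218, "wx": 0, "wy": 0, "wz": 0}, {"claw": 0.02, "dx": 0, "dy": 0, "dz": 0, "wx": 0, "wy": 0, "wz": 0}, {"claw": 0.02, "dx": 0, "dy": 0, "dz": 0, "wx": 0, "wy": 0, "wz": 0}, {"claw": 0.02, "dx": 0, "dy": 0, "dz": 0, "wx": 0, "wy": 0, "wz": 0}], "newtons": 40}}

```text
t: 18.9
eef_pos: [0.6089, 0.2646, 0.221]
tool_rot: [0.04, 0.944, -0.13, 0.299]
contact_force: [-0.7, 0.2, -0.5]
gripper_width: 0.415
grasp_force: 40.2
```

```bash
python3 - <<'E'
from plan import *
o=wr("w8");print(o["t"],o["q"],o["grasp_force"],np.abs(o["joint_vel"]).max())
go(np.array([.0015,0,-.0335]))
# lens check: scene camera depth of ring and sweet
ps,ds=read_camera("scene");pt,dt=read_camera("top")
c=calibration("scene")
for n,X in(("lens",L),("sweet",L+.12*zl)):
    q=c["intrinsics"]@(c["R"]@X+c["t"]);print(n,q[:2]/q[2])
out=cv2.resize(ps[110:230,290:390,::-1],(500,600),interpolation=cv2.INTER_CUBIC);cv2.imwrite("pics/c8.png",out)
E
```

```text
18.9 [-1.6025  0.5354  1.1316  2.0179 -0.0242  0.4642 -2.4595] 40.1549756526947 0.007082370363609022
target tcp [0.609  0.2632 0.22  ] now [0.6087 0.2648 0.2208] dpos tool [0.0002 0.0014 0.0011] rotvec tool deg [-0.1441 -0.1487 -0.0737] sweet in lens x,y,z [ 0.0002 -0.0013  0.1211]
lens [340.1692 169.9789]
sweet [326.8156 132.5123]
```

View pics/c8.png

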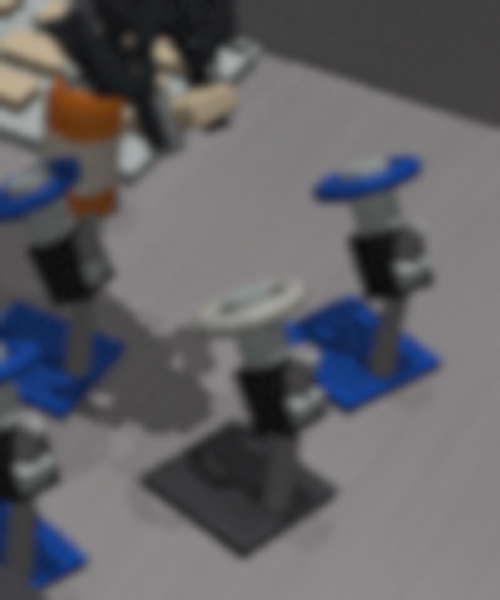

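The ring centre at scene pixel (340.4,170.4) matches my predicted lens (340.2,170.0). The visible end of the sweet, around (331,131), fits the predicted centre (327,132.5). Handing in.

```bash
python3 -c "
from station import *
print(hand_in())"
```

```text
the job is handed in; nothing more can be done
None
```

I handed the job in: the head is parked with the plunger home, and the sweet is held about 12 cm in front of the lens, centred and square by my measurements; the hand-in returned no verdict.

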